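Nest the washed parts pans with their handles fanned

TASK

Put the pans from the draining rack away: set the blue pan down inside the big steel pan, then the yellow pan inside the blue one, each gently and sitting flat on the floor of the pan below. Fan the handles: turn each pan so that its handle points about 40 degrees anticlockwise (seen from above) from the handle just below it. Leave the steel pan where it stands, let go of everything and do not disturb the other things on the table.

Things in the scene. Friction and masses are not known exactly. Their poses are not given: they have to be found in the camera images.
- big_pan_centre (a point): big steel pan, standing loose and empty on the table: point on the bowl's axis 24 mm above its underside. Tapered round bowl, outer diameter 124 mm at the underside, 150 mm at the rim, 48 mm tall, wall 3, floor 4 thick, 500 g. z: out of the mouth; x: outward along the handle, a black plastic bar square to z, 14 mm wide (y), 10 thick (z), reaching 170 mm from the axis, its underside 1 mm below rim level
- mid_pan_centre (a point): blue middle-sized pan, starts on the sloping rack: point on the bowl's axis 25 mm above its underside. Tapered round bowl, outer diameter 94 mm at the underside, 120 mm at the rim, 50 mm tall, wall 3, floor 4 thick, 220 g. z: out of the mouth; x: outward along the handle, a pale wooden bar square to z, 14 mm wide (y), 10 thick (z), reaching 155 mm from the axis, its underside 1 mm below rim level
- mid_pan_grip (a point): middle of the blue pan's handle, centre of its 14 x 10 mm section: 110 mm from the bowl's axis (pan's x) and 54 mm above its underside. Same axes as the bowl
- small_pan_centre (a point): yellow small pan, starts on the sloping rack: point on the bowl's axis 26 mm above its underside. Tapered round bowl, outer diameter 74 mm at the underside, 92 mm at the rim, 52 mm tall, wall 3, floor 4 thick, 150 g. z: out of the mouth; x: outward along the handle, a red plastic bar square to z, 14 mm wide (y), 10 thick (z), reaching 141 mm from the axis, its underside 1 mm below rim level
- small_pan_grip (a point): middle of the yellow pan's handle, centre of its 14 x 10 mm section: 96 mm from the bowl's axis (pan's x) and 56 mm above its underside. Same axes as the bowl
- rack_slope (a point): fixed draining rack: centre of its slope's upper face, 70 mm above the table. z up; -x is the way the slope falls (to the robot). Plate 112 mm down the slope, 270 wide (y), grippy dark rubber, at 30 degrees, a 14 mm lip along its low edge. The pans lie on it about 65 mm either side of the middle (either pan on either side), mouths up, so tilted 30 degrees, handles pointing up the slope, away from the robot
- wrench: bystander: open-ended steel wrench lying flat on the table
- bearing: bystander: steel ring bearing, 52 mm across and 15 mm high, lying flat; origin under its centre
- screwdriver: bystander: screwdriver lying flat on the table
- oil_bottle: bystander: closed oil bottle, 60 mm across, 160 mm tall, upright; origin under its centre
- coupling: bystander: dark steel flange coupling, 72 mm across, 42 mm high; origin under its centre
- bolt_jar: bystander: closed jar, 70 mm across, 85 mm tall, upright; origin under its centre
- carton: bystander: cardboard carton 90 x 70 x 60 mm; origin under its centre
Things that resemble listed ones, but are neither listed nor needed, are in the scene too. Leave any green or pink look-alike of the part that bears mid_pan_centre alone.

How it is judged:
On the way, in this order (a step that is already met when the one before it is completed fails the run):
1. the blue pan sits flat inside the steel pan, its handle fanned 20 to 60 degrees anticlockwise from the steel pan's (z of mid_pan_centre in the frame of big_pan_centre between 0.001 and 0.009 m and horizontal distance between mid_pan_centre and big_pan_centre below 0.016 m and angle between mid_pan_centre's own z axis and vertical below 0.08 rad and y of mid_pan_grip in the frame of big_pan_centre between 0.038 and 0.095 m and x of mid_pan_grip in the frame of big_pan_centre above 0.03 m), for 0.2 s.
2. the yellow pan sits flat inside the blue pan, its handle fanned 20 to 60 degrees anticlockwise from the blue pan's (z of small_pan_centre in the frame of mid_pan_centre between 0.001 and 0.009 m and horizontal distance between small_pan_centre and mid_pan_centre below 0.016 m and angle between small_pan_centre's own z axis and vertical below 0.08 rad and y of small_pan_grip in the frame of mid_pan_centre between 0.033 and 0.083 m and x of small_pan_grip in the frame of mid_pan_centre above 0.03 m), for 0.2 s.
At the end, for the whole second after the job is handed in: Blue pan in the steel pan, yellow pan in the blue: each floor on floor (height within 4 mm, axes within 16 mm, upright within 4.5 degrees), each handle 20 to 60 degrees anticlockwise from the one below; steel pan upright, within 40 mm of its start; all released and at rest (all of step 1 and all of step 2 and angle between big_pan_centre's own z axis and vertical below 0.08 rad and distance of big_pan_centre from where it was at the start of the episode below 0.04 m and linear speed of each of mid_pan, small_pan, big_pan below 0.02 m/s); the robot touches nothing.
It fails at once if a pan is dropped or slammed into the pan below (moving at over 0.6 m/s within 45 mm of being seated) ((horizontal distance between mid_pan_centre and big_pan_centre below 0.03 m and z of mid_pan_centre in the frame of big_pan_centre below 0.05 m and linear speed of mid_pan above 0.6 m/s) or (horizontal distance between small_pan_centre and mid_pan_centre below 0.03 m and z of small_pan_centre in the frame of mid_pan_centre below 0.05 m and linear speed of small_pan above 0.6 m/s)).
It fails at once if another thing on the table is moved by more than 30 mm (distance of any of wrench, bearing, screwdriver, oil_bottle, coupling, bolt_jar, carton from where it was at the start of the episode above 0.03 m).
It also fails if it takes over 72 s, if anything falls off the work surface, if the arm or the gripper's body presses on something with over 40 N, if the wrist force passes 120 N, or if a joint passes its speed limit or range.

ROBOT

A 7-joint arm with a two-finger parallel gripper is mounted at the origin on the work surface. World frame = base frame: x ahead of the robot, y to its left, z up, the work surface at z = 0. Lengths are in m, angles in rad, forces in N, time in s.
With the tool pointing down it reaches from about 0.425 to 0.925 m from the base axis. Payload 6.8 kg.
Tool frame: the origin (TCP) lies on the centre line of the jaws, within the pads' length; the fingertips stand ctrl.tips_ahead ahead of it and the grasp point (between the pads) lies 2 mm behind it (ctrl.tips_ahead is the distance from the TCP to the fingertips, in m); x points along the fingers, y is the direction in which the jaws open and shut, and the axes are right-handed (so a half turn about x gives the same grasp; the last joint's range is limited). The gripper opens to 85 mm and grips with 20 to 120 N. Pads are 22 mm wide; open, the fingers measure 114 mm over their backs; the gripper's body (76 mm by 85 mm) begins 54 mm behind the grasp point. The pads swing forward as they close: fully open they stand 13 mm farther back than shut.
Start: joints at [-1.411, 0.477, 0.022, 1.555, -0.011, 1.109, -0.083], TCP at [0.179, 0.651, 0.248] pointing down, gripper open.
Joint ranges: [-2.96, 2.96], [-0.34, 2.1], [-1.41, 1.46], [0.24, 2.44], [-1.37, 4.51], [0.17, 1.92], [-2.96, 2.96]. Speed limits (rad/s): [2.39, 2.39, 3.14, 3.14, 3.14, 3.14, 3.14].

INTERFACE

Orientations are given as [roll, pitch, yaw] about the fixed x, y, z axes, in that order (R = Rz(yaw) Ry(pitch) Rx(roll)).
In Python, from station import ctrl gives the robot as it stands. The module is installed in compiled form; this text tells all that it offers.
- The arm moves only by the tool apply_moves, never from a script. Its argument "rows" is a list of rows, each an object with "xyz": the shift along the tool's x, y, z in mm, a list of three; "angular": the turn, a rotation vector about the tool's x, y, z in degrees, a list of three; "claw": the gripper's target within -1 to 1 (fully open at 1, half-way at 0, shut at -1). In form: [{"xyz": [x, y, z], "angular": [rx, ry, rz], "claw": claw}, ...]. A call has exactly 10 rows; each row is the pose to reach, as a shift and turn from the pose commanded when the call began, along the tool's axes at that moment; what a row does not reach only later rows make up. A row lasts 1/10 s, in which the tool goes at most 50 mm and 8.59 degrees, less where a joint would pass 70% of its speed; a pose out of reach is approached as far as the arm can. A call with a gripper value outside its range is refused whole. The fingers move at their own pace and stop on an object; the grip force is fixed at half the most. Time passes only in rows, so rows that repeat a pose let the fingers close, or fill a call up. It gives the time, the measured TCP pose, the force and the opening at its end, in the units of the state.
- ctrl.get_obs(): the state, without advancing time (a new reading comes with each control period).
- ctrl.snapshot(name): name is "scene" or "top"; returns a dict with "frame" (420x560x3 uint8, blue, green, red), "fx", "fy", "cx", "cy" (pixels), "k1" (the pictures are not rectified: a ray, as slopes to the right and down, at radius r is drawn at 1 + k1 r^2 times it, then the intrinsics apply), "rvec" (rotation vector, rad) and "tvec" (3), from world to camera coordinates, as OpenCV has them. Camera axes: x right, y down, z forward; pixel columns grow to the right and rows downward; lengths in m; the calibration is good to about 2 mm. A picture is of the moment at which its call begins. There is no depth.
- ctrl.job_done(): hands the job in, once; it reports no verdict.
The state is a dict: "time": time; "joint_pos": joint angles; "qvel": joint speeds; "joint_efforts": joint torques, N m; "eef_pos": TCP position; "orientation": TCP orientation; "contact_force": force on the tool from outside, world axes, zero at the start; "ft_torque": the same for the moment, N m; "width": finger opening in m.
Only numpy, scipy, OpenCV 4.12 (cv2) and the standard library are available. Lean on these libraries where they do the work, as an engineer would, in place of code of your own. Each camera call takes 0.05 s, during which the arm holds its last target. There are 200 camera calls.

## Working session

There is one attempt and no reset: what is moved stays moved. The work goes in short steps, Python scripts to look and compute and a tool call to move; the robot and the scene stay as the last step left them, time stands still between calls to the robot, and variables do not carry over. Pictures are saved under pics/ and viewed, about 8 in all and at most 12, crops included, and the job is handed in when it is done.

Besides the shell and the picture viewer there is one more tool, called after ">>>" as name(argument=value, ...) on one line, values as JSON. apply_moves: Moves the arm, as the interface text tells. Its arguments: {"type":"object","properties":{"rows":{"type":"array"}},"required":["rows"]}

```bash
mkdir -p pics; ls; python3 - <<'E'
from station import ctrl
import cv2, pickle, numpy as np
print(ctrl.get_obs(), ctrl.tips_ahead)
d={}
for n in("scene","top"):
    s=ctrl.snapshot(n); d[n]=s; cv2.imwrite(f"pics/{n}0.png",s["frame"]); print({k:v for k,v in s.items() if k!="frame"})
    R=cv2.Rodrigues(np.array(s["rvec"]))[0]; print("cam pos",-R.T@np.array(s["tvec"]).ravel())
pickle.dump(d,open("snap0.pkl","wb"))
E
```

```text
pics
{'time': 0.0, 'joint_pos': array([-1.41110007,  0.47780069,  0.0223332 ,  1.55650496, -0.01154492,
        1.10929621, -0.08307037]), 'qvel': array([ 0.00241857, -0.00041862,  0.0011776 ,  0.0019131 , -0.0002347 ,
        0.00045107,  0.00045492]), 'joint_efforts': array([ 5.86964543e-04, -5.96447504e+01,  1.60813618e+00, -2.81209338e+01,
        1.24651377e-02,  9.11392010e-03, -1.44073613e-05]), 'eef_pos': array([0.1784525 , 0.65037212, 0.24730256]), 'orientation': array([-1.51890881,  1.56891438, -1.78666862]), 'contact_force': array([ 0.381448  , -0.08363282,  1.00945717]), 'ft_torque': array([0.00857172, 0.05238284, 0.01327435]), 'width': 0.08599106558551088} 0.017
{'fx': 544.3247257178311, 'fy': 544.3247257178311, 'cx': 278.45372739483986, 'cy': 213.01864917024858, 'k1': 0.054956662507060876, 'rvec': array([ 1.03209209,  2.65170783, -0.7629171 ]), 'tvec': array([ 0.36623999, -0.22110606,  1.7115127 ])}
cam pos [1.00422821 0.56451525 1.33609265]
{'fx': 469.9121733548173, 'fy': 469.9121733548173, 'cx': 282.3049424038827, 'cy': 212.61439974660084, 'k1': -0.13943288893561723, 'rvec': array([ 2.13363691, -2.12409084,  0.1763115 ]), 'tvec': array([0.00440756, 0.50614973, 1.46445897])}
cam pos [ 0.24865556 -0.00344374  1.52938079]
```

View pics/scene0.png

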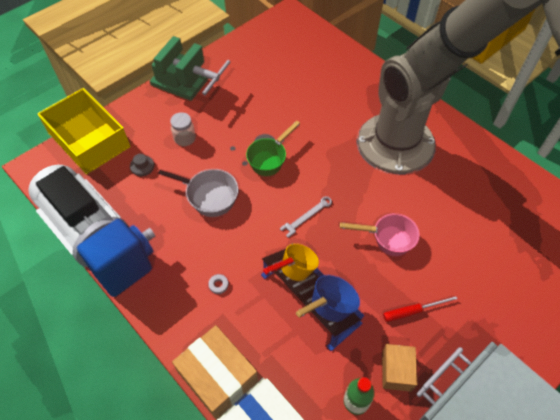

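View pics/top0.png

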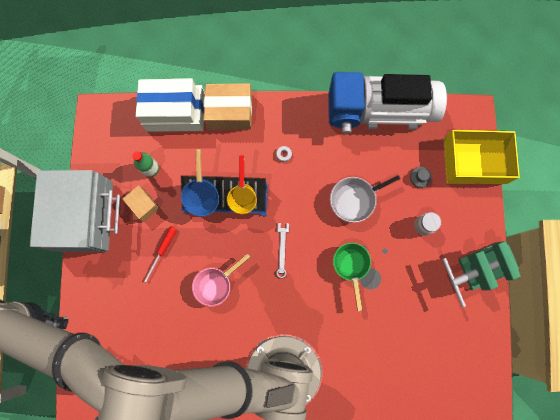

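Candidates for the blue pan are blue at scene (335,298) / top (200,198), with look-alikes green (267,155) / (352,261) and pink (397,235) / (211,287); the motor at top (348,100) is also blue. For yellow, the pan is at scene (298,262) / top (241,199), with the yellow bin as a look-alike. The steel pan is at scene (212,193) / top (353,199), with the coupling beside its black handle. I choose the blue and yellow pans on the black rack and the grey bowl, and check them in one close crop.

```bash
python3 - <<'E'
import pickle,cv2,numpy as np
d=pickle.load(open("snap0.pkl","rb"))
def c(n,x,y,w=100,h=75,f=4):return cv2.resize(d[n]["frame"][y:y+h,x:x+w],None,fx=f,fy=f,interpolation=cv2.INTER_CUBIC)
a=np.hstack([c("scene",260,240,),c("top",175,145)])
b=np.hstack([c("scene",145,155),c("top",320,160)])
cv2.imwrite("pics/crop.png",np.vstack([a,b]))
E
```

```text
(no output)
```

View pics/crop.png

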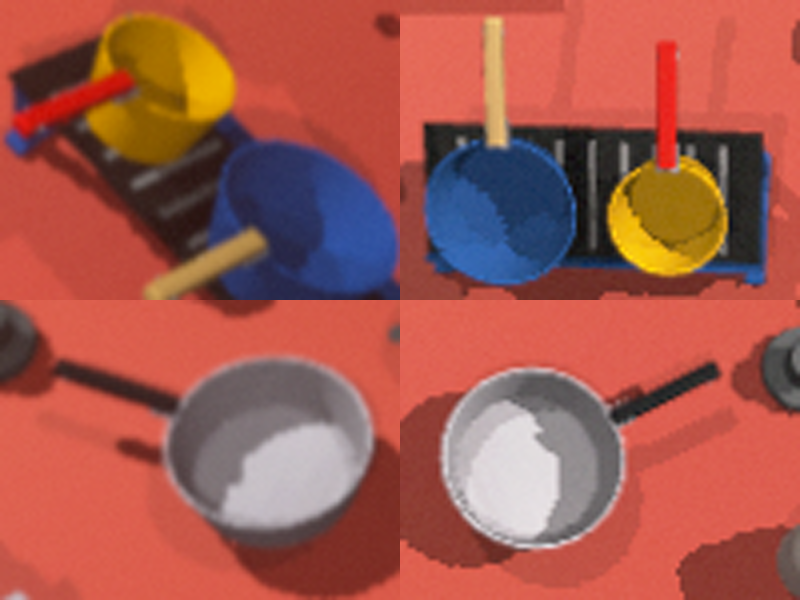

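The crop shows the blue pan with its wooden handle and the yellow pan with its red handle, both on the rack, and the grey pan with its black handle. The choice is confirmed.

```bash
cat > h.py <<'E'
import numpy as np,cv2
def ray(s,px):
    u=np.array([(px[0]-s["cx"])/s["fx"],(px[1]-s["cy"])/s["fy"]])
    x=u.copy()
    for _ in range(20): x=u/(1+s["k1"]*(x@x))
    R=cv2.Rodrigues(np.array(s["rvec"]))[0]; c=-R.T@np.array(s["tvec"]).ravel()
    d=R.T@np.array([x[0],x[1],1]); return c,d/np.linalg.norm(d)
def onz(s,px,z):
    c,d=ray(s,px); return c+d*(z-c[2])/d[2]
def tri(s1,p1,s2,p2):
    c1,d1=ray(s1,p1);c2,d2=ray(s2,p2)
    t=np.linalg.lstsq(np.c_[d1,-d2],c2-c1,rcond=None)[0]
    a,b=c1+d1*t[0],c2+d2*t[1]; return (a+b)/2,np.linalg.norm(a-b)
def axis(mask,box):
    m=np.zeros_like(mask);x,y,w,h=box;m[y:y+h,x:x+w]=mask[y:y+h,x:x+w]
    n,l,st,_=cv2.connectedComponentsWithStats(m.astype(np.uint8)); k=1+st[1:,4].argmax()
    P=np.argwhere(l==k)[:,::-1].astype(float); c=P.mean(0); v=np.linalg.svd(P-c,full_matrices=False)[2][0]
    t=(P-c)@v; return c+v*(t.min()-.3),c+v*(t.max()+.3),len(P)
def masks(f):
    h,s,v=[q.astype(int) for q in cv2.split(cv2.cvtColor(f,cv2.COLOR_BGR2HSV))]
    b,g,r=[q.astype(int) for q in cv2.split(f)]
    return dict(red=(r>150)&(g<52)&(b<60),wood=(r>150)&(g>110)&(b>50)&(r-b>50)&(s<170),black=(np.maximum(r,np.maximum(g,b))<75),blue=(b>r+40)&(b>80),yel=(h>18)&(h<32)&(s>200),steel=(s<40)&(v>90))
E
python3 - <<'E'
import pickle; from h import *
np.set_printoptions(precision=4,suppress=True)
d=pickle.load(open("snap0.pkl","rb")); S,T=d["scene"],d["top"]
ms,mt=masks(S["frame"]),masks(T["frame"])
for n,k,bs,bt in (("yellow","red",(258,250,40,30),(230,150,22,40)),("blue","wood",(290,290,40,30),(190,145,20,40)),("steel","black",(155,165,34,18),(372,170,30,22))):
    s=sorted(axis(ms[k],bs)[:2],key=lambda p:p[0]); t=sorted(axis(mt[k],bt)[:2],key=lambda p:p[1])
    A,e=tri(S,s[0],T,t[0]);B,e2=tri(S,s[1],T,t[1])
    print(n,"px",*s,*t,"\n tip",A,e,"inner",B,e2,"len",np.linalg.norm(A-B),"dir",(A-B)/np.linalg.norm(A-B))
for k,b in (("blue",(178,165,44,52)),("yel",(222,165,40,52)),("steel",(328,172,50,55))):
    m=np.zeros(mt[k].shape,np.uint8);x,y,w,h=b;m[y:y+h,x:x+w]=mt[k][y:y+h,x:x+w]
    c=max(cv2.findContours(m,0,2)[0],key=cv2.contourArea); print(k,cv2.fitEllipse(cv2.convexHull(c)))
for p in ((353.5,199.6),(331,199.6),(376,199.6),(353.5,177.2),(353.5,222)): print(onz(T,p,.048))
# scene rim extents
for p in ((145+163/4,155+137/4),(145+374/4,155+137/4)): print("scene",onz(S,p,.048))
for p in ((215,165+8),(145,0)): pass
for nme,p in (("rackTL",(175+25/4,145+125/4)),("TR",(175+363/4,145+135/4)),("coupling",(421,177)),("wrench top",(282,225))): print(nme,onz(T,p,.09 if 'T' in nme else .03))
E
```

```text
yellow px [262.731  271.1343] [292.7383 258.5956] [241.0451 155.6867] [240.8367 186.3057] 
 tip [0.6557 0.1265 0.1849] 0.007608654118340615 inner [0.569  0.1321 0.144 ] 0.0002623928625734414 len 0.09597672975833997 dir [ 0.9032 -0.0578  0.4253]
blue px [295.767  314.1995] [324.1884 298.7186] [197.9934 148.6439] [198.8847 180.3596] 
 tip [0.6746 0.2564 0.1919] 0.004669678902491177 inner [0.5872 0.2598 0.1463] 0.0011198337584762141 len 0.09860636391731437 dir [ 0.8858 -0.0349  0.4627]
steel px [158.9412 171.2447] [188.5344 181.3644] [398.7185 176.8269] [372.6788 189.0216] 
 tip [ 0.6257 -0.3735  0.0506] 0.0022119777407342816 inner [ 0.5843 -0.2864  0.0507] 0.002354928913001628 len 0.09650529463705426 dir [ 0.4288 -0.9034 -0.0014]
blue ((199.2476806640625, 197.76779174804688), (37.915157318115234, 39.23441696166992), 68.37548065185547)
yel ((241.50244140625, 198.5662384033203), (29.009193420410156, 29.780046463012695), 44.26860427856445)
steel ((352.81182861328125, 199.23558044433594), (44.32646942138672, 45.39407730102539), 118.76854705810547)
[ 0.5488 -0.2226  0.048 ]
[ 0.5485 -0.1498  0.048 ]
[ 0.5492 -0.2957  0.048 ]
[ 0.6232 -0.2243  0.048 ]
[ 0.4758 -0.221   0.048 ]
scene [ 0.6068 -0.2726  0.048 ]
scene [ 0.4956 -0.1703  0.048 ]
rackTL [0.6141 0.3282 0.09  ]
TR [0.6062 0.0591 0.09  ]
coupling [ 0.6303 -0.4531  0.03  ]
wrench top [0.4679 0.0076 0.03  ]
```

```bash
cat > g.py <<'E'
import sys; from h import *; from scipy.spatial.transform import Rotation as Ro
from station import ctrl
np.set_printoptions(precision=4,suppress=True)
o=ctrl.get_obs(); R=Ro.from_euler("xyz",o["orientation"]).as_matrix()
def target(tilt,yaw):  # tool x = minus pan z ; handle tilted up by tilt, pointing along yaw
    a,b=np.radians([tilt,yaw]); e=np.array([np.cos(a)*np.cos(b),np.cos(a)*np.sin(b),np.sin(a)])
    y=np.array([-np.sin(b),np.cos(b),0]); n=np.cross(e,y)
    if y@R[:,1]<0:y=-y
    return np.c_[-n,y,np.cross(-n,y)]
def plan(p,tilt,yaw,verbose=1):
    Rt=target(tilt,yaw); p=np.array(p)+Rt[:,0]*.002  # p = grasp point wanted
    print("xyz mm",R.T@(p-o["eef_pos"])*1000,"ang",np.degrees(Ro.from_matrix(R.T@Rt).as_rotvec()))
E
python3 - <<'E'
from g import *
print(R,o["width"])
n=np.array([-.5,0,.866])
plan([.45,.45,.40],30,-2); plan(np.array([.636,.258,.167])+.1*n,30,-2)
E
```

```text
[[-0.0003  0.2646  0.9644]
 [-0.0016  0.9644 -0.2646]
 [-1.     -0.0016  0.0001]] 0.08548398418235302
xyz mm [-150.6128 -121.5005  315.875 ] ang [-13.0105 -29.8689   3.5838]
xyz mm [  -3.9547 -270.4388  497.8139] ang [-13.0105 -29.8689   3.5838]
```

>>> apply_moves(rows=[{"xyz": [-50,0,0],"angular": [0,0,0],"claw": 1},{"xyz": [-100,0,0],"angular": [0,0,0],"claw": 1},{"xyz": [-150,0,0],"angular": [0,0,0],"claw": 1},{"xyz": [-150,-25,45],"angular": [-2,-5,0.6],"claw": 1},{"xyz": [-150,-50,90],"angular": [-4,-10,1.2],"claw": 1},{"xyz": [-150,-70,135],"angular": [-6,-15,1.8],"claw": 1},{"xyz": [-150,-95,180],"angular": [-8,-20,2.4],"claw": 1},{"xyz": [-150,-120,220],"angular": [-10,-25,3],"claw": 1},{"xyz": [-150,-145,265],"angular": [-13,-30,3.6],"claw": 1},{"xyz": [-150,-170,310],"angular": [-13,-30,3.6],"claw": 1}])

```text
time: 1.1
eef_pos: [0.4285, 0.4065, 0.3967]
orientation: [-0.003, 1.044, -0.031]
contact_force: [0.7, 1.6, -0.2]
width: 0.0856
```

```bash
python3 - <<'E'
from g import *
n=np.array([-.5,0,.866])
print(o["eef_pos"],R[:,0])
plan(np.array([.636,.258,.167])+.1*n,30,-2)
E
```

```text
[0.4285 0.4065 0.3967] [ 0.5024 -0.0158 -0.8645]
xyz mm [ 207.1868 -143.6994   67.7799] ang [ 0.3161  0.1748 -0.0989]
```

>>> apply_moves(rows=[{"xyz": [0,-40,20],"angular": [0,0,0],"claw": 1},{"xyz": [20,-80,40],"angular": [0,0,0],"claw": 1},{"xyz": [40,-115,60],"angular": [0,0,0],"claw": 1},{"xyz": [80,-144,68],"angular": [0,0,0],"claw": 1},{"xyz": [120,-144,68],"angular": [0,0,0],"claw": 1},{"xyz": [160,-144,68],"angular": [0,0,0],"claw": 1},{"xyz": [200,-144,68],"angular": [0,0,0],"claw": 1},{"xyz": [220,-144,68],"angular": [0,0,0],"claw": 1},{"xyz": [230,-144,68],"angular": [0,0,0],"claw": 1},{"xyz": [230,-144,68],"angular": [0,0,0],"claw": 1}])

```text
time: 2.1
eef_pos: [0.5988, 0.2573, 0.2321]
orientation: [-0.001, 1.046, -0.036]
contact_force: [-0.3, -0.9, 0.4]
width: 0.0854
```

```bash
python3 - <<'E'
from g import *
plan([.636,.258,.167],30,-2); print(o["eef_pos"])
A=[ctrl.snapshot(n)["frame"] for n in("scene","top")]
c=lambda f,x,y:cv2.resize(f[y:y+120,x:x+100],None,fx=4,fy=4,interpolation=cv2.INTER_CUBIC)
cv2.imwrite("pics/pre.png",np.hstack([c(A[0],260,230),c(A[1],170,125)]))
E
```

```text
xyz mm [76.9126  2.0332 -0.4255] ang [-0.0298  0.0586  0.0386]
[0.5988 0.2573 0.2321]
```

View pics/pre.png

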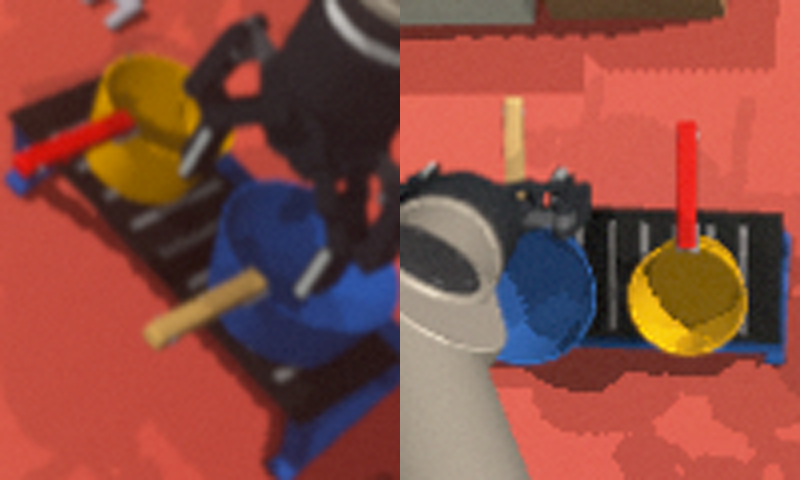

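The gripper is above the blue pan. In the top crop the handle (513,140) lies between the fingers (about 450 and 570), so it is aligned. Next I go down along the approach and grip.

>>> apply_moves(rows=[{"xyz": [20,2,0],"angular": [0,0,0],"claw": 1},{"xyz": [40,2,0],"angular": [0,0,0],"claw": 1},{"xyz": [55,2,0],"angular": [0,0,0],"claw": 1},{"xyz": [67,2,0],"angular": [0,0,0],"claw": 1},{"xyz": [75,2,0],"angular": [0,0,0],"claw": 1},{"xyz": [75,2,0],"angular": [0,0,0],"claw": 0},{"xyz": [75,2,0],"angular": [0,0,0],"claw": -1},{"xyz": [75,2,0],"angular": [0,0,0],"claw": -1},{"xyz": [75,2,0],"angular": [0,0,0],"claw": -1},{"xyz": [75,2,0],"angular": [0,0,0],"claw": -1}])

```text
time: 3.2
eef_pos: [0.6368, 0.2588, 0.169]
orientation: [0.004, 1.044, -0.031]
contact_force: [-0.8, -1.2, 1.2]
width: 0.0128
```

```bash
python3 - <<'E'
from g import *
print(o["eef_pos"],o["width"],o["contact_force"])
print("up dir in tool",R.T@[0,0,1]); plan(o["eef_pos"]+np.array([0,0,.16])-R[:,0]*.002,30,-2);plan(o["eef_pos"]+np.array([0,0,.16])-R[:,0]*.002,0,-2)
E
```

```text
[0.6368 0.2588 0.169 ] 0.012779376774447779 [-0.7795 -1.1576  1.2169]
up dir in tool [-0.8645  0.0021  0.5026]
xyz mm [-138.3201    0.3391   80.4143] ang [-0.0633  0.174  -0.1052]
xyz mm [-138.5911    0.3385   79.4151] ang [-0.0343 30.174  -0.1194]
```

>>> apply_moves(rows=[{"xyz": [-5,0,3],"angular": [0,0,0],"claw": -1},{"xyz": [-15,0,9],"angular": [0,0,0],"claw": -1},{"xyz": [-30,0,17],"angular": [0,0,0],"claw": -1},{"xyz": [-48,0,28],"angular": [0,0,0],"claw": -1},{"xyz": [-67,0,39],"angular": [0,0,0],"claw": -1},{"xyz": [-86,0,50],"angular": [0,0,0],"claw": -1},{"xyz": [-105,0,61],"angular": [0,5,0],"claw": -1},{"xyz": [-121,0,70],"angular": [0,10,0],"claw": -1},{"xyz": [-133,0,77],"angular": [0,15,0],"claw": -1},{"xyz": [-138,0,80],"angular": [0,20,0],"claw": -1}])

```text
time: 4.2
eef_pos: [0.6371, 0.2586, 0.3319]
orientation: [0.03, 1.394, -0.004]
contact_force: [1.0, -0.2, -2.4]
width: 0.0129
```

```bash
python3 - <<'E'
from g import *
print(o["eef_pos"],o["width"],o["contact_force"])
plan([.62,.02,.35],0,-13);plan([.6495,-.267,.25],0,-24)
E
```

```text
[0.6371 0.2586 0.3319] 0.012904580102804585 [ 1.0341 -0.1548 -2.3993]
xyz mm [ -18.6969 -238.9938   -5.7442] ang [10.9916 10.0832 -1.2812]
xyz mm [  85.156  -525.3503   15.559 ] ang [21.9625  9.9598 -2.2521]
```

>>> apply_moves(rows=[{"xyz": [-2,-10,0],"angular": [1,1,-0.1],"claw": -1},{"xyz": [-4,-28,0],"angular": [2,2,-0.2],"claw": -1},{"xyz": [-6,-55,-1],"angular": [3,3,-0.4],"claw": -1},{"xyz": [-8,-88,-2],"angular": [4.5,4,-0.5],"claw": -1},{"xyz": [-10,-122,-3],"angular": [6,5,-0.7],"claw": -1},{"xyz": [-12,-156,-4],"angular": [7.5,6,-0.8],"claw": -1},{"xyz": [-14,-190,-5],"angular": [9,7,-1],"claw": -1},{"xyz": [-16,-224,-5],"angular": [10.5,8,-1.1],"claw": -1},{"xyz": [-18,-258,-5],"angular": [12,9,-1.3],"claw": -1},{"xyz": [-19,-290,-4],"angular": [13,10,-1.4],"claw": -1}])

```text
time: 5.2
eef_pos: [0.6173, -0.0343, 0.3454]
orientation: [-1.237, 1.567, -1.503]
contact_force: [-0.1, -0.1, -2.7]
width: 0.013
```

```bash
python3 - <<'E'
from g import *
print(o["eef_pos"],o["width"],o["contact_force"])
plan([.6495,-.267,.22],0,-24)
E
```

```text
[ 0.6173 -0.0343  0.3454] 0.012989983876737367 [-0.077  -0.1469 -2.686 ]
xyz mm [ 128.1927 -215.6493   92.1156] ang [8.7543 0.0805 0.1852]
```

>>> apply_moves(rows=[{"xyz": [4,-25,10],"angular": [1,0,0],"claw": -1},{"xyz": [12,-55,22],"angular": [2,0,0],"claw": -1},{"xyz": [24,-85,36],"angular": [3.5,0,0],"claw": -1},{"xyz": [40,-115,50],"angular": [5,0,0],"claw": -1},{"xyz": [60,-145,62],"angular": [6,0,0],"claw": -1},{"xyz": [80,-172,74],"angular": [7,0,0],"claw": -1},{"xyz": [100,-194,84],"angular": [8,0,0],"claw": -1},{"xyz": [116,-208,90],"angular": [8.7,0,0],"claw": -1},{"xyz": [126,-214,92],"angular": [8.7,0,0],"claw": -1},{"xyz": [128,-216,92],"angular": [8.7,0,0],"claw": -1}])

```text
time: 6.2
eef_pos: [0.6509, -0.2639, 0.2167]
orientation: [-1.652, 1.568, -2.067]
contact_force: [0.4, 0.1, -2.0]
width: 0.0131
```

```bash
python3 - <<'E'
from g import *; import pickle
print(o["eef_pos"],o["width"],o["contact_force"])
plan([.6495,-.267,.15],0,-24)
d={n:ctrl.snapshot(n) for n in("scene","top")}; pickle.dump(d,open("snap1.pkl","wb"))
c=lambda f,x,y:cv2.resize(f[y:y+140,x:x+133],None,fx=3,fy=3,interpolation=cv2.INTER_CUBIC)
cv2.imwrite("pics/over.png",np.hstack([c(d["scene"]["frame"],140,110),c(d["top"]["frame"],290,120)]))
E
```

```text
[ 0.6509 -0.2639  0.2167] 0.013149468157784814 [ 0.3508  0.144  -1.9989]
xyz mm [68.7489 -3.1869 -0.0088] ang [ 0.21   -0.0105  0.1322]
```

View pics/over.png

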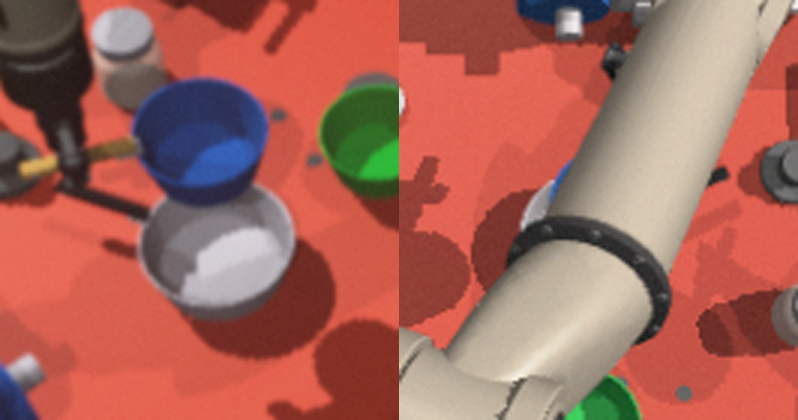

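The top view is hidden by the arm, but the scene view shows the blue pan over the steel pan and apparently level. I check its level numerically against the points predicted from the TCP.

```bash
cat >> h.py <<'E'
def proj(s,P):
    R=cv2.Rodrigues(np.array(s["rvec"]))[0]; X=(np.atleast_2d(P)@R.T)+np.array(s["tvec"]).ravel()
    x=X[:,:2]/X[:,2:]; x=x*(1+s["k1"]*(x**2).sum(1,keepdims=True)); return x*[s["fx"],s["fy"]]+[s["cx"],s["cy"]]
E
python3 - <<'E'
from g import *; import pickle
S=pickle.load(open("snap1.pkl","rb"))["scene"]
m=masks(S["frame"])
G=o["eef_pos"]-R[:,0]*.002; n=-R[:,0]; y=R[:,1]*1; e=np.cross(y,n); e=e if e[0]>0 else -e; y=np.cross(n,e)
print("e",e,"yaw",np.degrees(np.arctan2(e[1],e[0])))
th=np.linspace(0,2*np.pi,90)[:,None]
for dt in(-10,-5,0,5):  # handle nose pitch about jaw axis: bowl droop if positive
    a=np.radians(dt);e2=e*np.cos(a)+n*np.sin(a);n2=n*np.cos(a)-e*np.sin(a)
    c=G-.11*e2-.004*n2; q=proj(S,c+.06*(np.cos(th)*e2+np.sin(th)*y)); t=proj(S,G+.045*e2+.005*n2)
    print(dt,"rim L,R,T",q[:,0].min(),q[:,0].max(),q[:,1].min(),"tip",t)
b=np.zeros_like(m["blue"],np.uint8); b[130:182,175:232]=m["blue"][130:182,175:232]
x,yy,w,h=cv2.boundingRect(b); print("seen",x,x+w,yy,yy+h, "tip",axis(m["wood"],(143,150,45,25)))
E
```

```text
e [ 0.9156 -0.4021  0.0019] yaw -23.706594046367304
-10 rim L,R,T 181.96445283750649 227.21419576136577 129.76962123463784 tip [[146.5046 168.4274]]
-5 rim L,R,T 182.32244258465968 228.26127504601857 132.58291728235395 tip [[146.147  167.5043]]
0 rim L,R,T 182.53070611332345 228.82680207831478 135.39201200541152 tip [[145.9233 166.5436]]
5 rim L,R,T 182.5889094838489 228.91295855363293 138.16497700682817 tip [[145.8361 165.5525]]
seen 185 229 137 173 tip (array([158.4923, 162.5784]), array([146.466 , 166.2862]), 56)
```

>>> apply_moves(rows=[{"xyz": [8,-3,0],"angular": [0,0,0],"claw": -1},{"xyz": [22,-3,0],"angular": [0,0,0],"claw": -1},{"xyz": [40,-3,0],"angular": [0,0,0],"claw": -1},{"xyz": [58,-3,0],"angular": [0,0,0],"claw": -1},{"xyz": [76,-3,0],"angular": [0,0,0],"claw": -1},{"xyz": [94,-3,0],"angular": [0,0,0],"claw": -1},{"xyz": [110,-3,0],"angular": [0,0,0],"claw": -1},{"xyz": [122,-3,0],"angular": [0,0,0],"claw": -1},{"xyz": [130,-3,0],"angular": [0,0,0],"claw": -1},{"xyz": [130,-3,0],"angular": [0,0,0],"claw": -1}])

```text
time: 7.3
eef_pos: [0.6504, -0.2669, 0.0869]
orientation: [-1.41, 1.568, -1.825]
contact_force: [0.5, -0.2, -1.0]
width: 0.0129
```

```bash
python3 - <<'E'
from g import *
print(o["eef_pos"],o["width"],o["contact_force"],o["ft_torque"]); plan([.6495,-.267,.058],0,-24)
f=ctrl.snapshot("scene")["frame"]
cv2.imwrite("pics/low.png",cv2.resize(f[130:240,140:270],None,fx=4,fy=4,interpolation=cv2.INTER_CUBIC))
E
```

```text
[ 0.6504 -0.2669  0.0869] 0.01294041727998203 [ 0.5045 -0.1992 -1.0114] [-0.0766 -0.1972 -0.0244]
xyz mm [30.8789 -0.4136 -0.7712] ang [0.2347 0.0213 0.1301]
```

View pics/low.png

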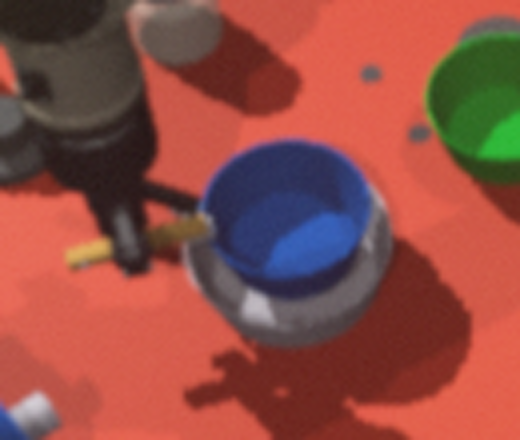

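The blue bowl (287,215 in the crop) is inside the steel rim and centred sensibly. I lower the last 31 mm slowly.

>>> apply_moves(rows=[{"xyz": [5,0,-1],"angular": [0,0,0],"claw": -1},{"xyz": [10,0,-1],"angular": [0,0,0],"claw": -1},{"xyz": [15,0,-1],"angular": [0,0,0],"claw": -1},{"xyz": [19,0,-1],"angular": [0,0,0],"claw": -1},{"xyz": [22,0,-1],"angular": [0,0,0],"claw": -1},{"xyz": [24,0,-1],"angular": [0,0,0],"claw": -1},{"xyz": [26,0,-1],"angular": [0,0,0],"claw": -1},{"xyz": [27,0,-1],"angular": [0,0,0],"claw": -1},{"xyz": [28,0,-1],"angular": [0,0,0],"claw": -1},{"xyz": [28,0,-1],"angular": [0,0,0],"claw": -1}])

```text
time: 8.35
eef_pos: [0.6501, -0.2668, 0.0601]
orientation: [-0.759, 1.568, -1.173]
contact_force: [-0.2, 0.4, -1.9]
width: 0.0122
```

>>> apply_moves(rows=[{"xyz": [1,0,0],"angular": [0,0,0],"claw": -1},{"xyz": [2,0,0],"angular": [0,0,0],"claw": -1},{"xyz": [2.5,0,0],"angular": [0,0,0],"claw": -1},{"xyz": [3,0,0],"angular": [0,0,0],"claw": -1},{"xyz": [3,0,0],"angular": [0,0,0],"claw": -1},{"xyz": [3,0,0],"angular": [0,0,0],"claw": -1},{"xyz": [3,0,0],"angular": [0,0,0],"claw": -1},{"xyz": [3,0,0],"angular": [0,0,0],"claw": -1},{"xyz": [3,0,0],"angular": [0,0,0],"claw": -1},{"xyz": [3,0,0],"angular": [0,0,0],"claw": -1}])

```text
time: 9.35
eef_pos: [0.6501, -0.2669, 0.0572]
orientation: [-0.743, 1.568, -1.158]
contact_force: [-0.3, -0.6, -2.1]
width: 0.0129
```

>>> apply_moves(rows=[{"xyz": [0.5,0,0],"angular": [0,0,0],"claw": -1},{"xyz": [1,0,0],"angular": [0,0,0],"claw": -1},{"xyz": [1.5,0,0],"angular": [0,0,0],"claw": -1},{"xyz": [2,0,0],"angular": [0,0,0],"claw": -1},{"xyz": [2,0,0],"angular": [0,0,0],"claw": -1},{"xyz": [2,0,0],"angular": [0,0,0],"claw": -1},{"xyz": [2,0,0],"angular": [0,0,0],"claw": -1},{"xyz": [2,0,0],"angular": [0,0,0],"claw": -1},{"xyz": [2,0,0],"angular": [0,0,0],"claw": -1},{"xyz": [2,0,0],"angular": [0,0,0],"claw": -1}])

```text
time: 10.35
eef_pos: [0.6501, -0.2669, 0.0552]
orientation: [-0.729, 1.568, -1.143]
contact_force: [0.6, -1.0, -1.2]
width: 0.0127
```

>>> apply_moves(rows=[{"xyz": [0.5,0,0],"angular": [0,0,0],"claw": -1},{"xyz": [1,0,0],"angular": [0,0,0],"claw": -1},{"xyz": [1.5,0,0],"angular": [0,0,0],"claw": -1},{"xyz": [2,0,0],"angular": [0,0,0],"claw": -1},{"xyz": [2,0,0],"angular": [0,0,0],"claw": -1},{"xyz": [2,0,0],"angular": [0,0,0],"claw": -1},{"xyz": [2,0,0],"angular": [0,0,0],"claw": -1},{"xyz": [2,0,0],"angular": [0,0,0],"claw": -1},{"xyz": [2,0,0],"angular": [0,0,0],"claw": -1},{"xyz": [2,0,0],"angular": [0,0,0],"claw": -1}])

```text
time: 11.35
eef_pos: [0.6507, -0.2672, 0.0538]
orientation: [-0.506, 1.567, -0.921]
contact_force: [2.2, -0.6, 5.2]
width: 0.0128
```

```bash
python3 - <<'E'
from g import *
print(o["eef_pos"],o["width"],o["contact_force"],o["ft_torque"],R)
E
```

```text
[ 0.6507 -0.2672  0.0538] 0.012849393547799742 [ 2.1535 -0.6173  5.1723] [-0.0918 -0.2359 -0.013 ] [[ 0.0026  0.403   0.9152]
 [-0.0034  0.9152 -0.403 ]
 [-1.     -0.002   0.0037]]
```

>>> apply_moves(rows=[{"xyz": [0,0,0],"angular": [0,0,0],"claw": -0.6},{"xyz": [0,0,0],"angular": [0,0,0],"claw": -0.4},{"xyz": [0,0,0],"angular": [0,0,0],"claw": -0.3},{"xyz": [0,0,0],"angular": [0,0,0],"claw": -0.2},{"xyz": [0,0,0],"angular": [0,0,0],"claw": -0.2},{"xyz": [-10,0,0],"angular": [0,0,0],"claw": -0.2},{"xyz": [-30,0,0],"angular": [0,0,0],"claw": -0.2},{"xyz": [-70,0,0],"angular": [0,0,0],"claw": 0.3},{"xyz": [-120,0,0],"angular": [0,0,0],"claw": 1},{"xyz": [-170,0,0],"angular": [0,0,0],"claw": 1}])

```text
time: 12.35
eef_pos: [0.6494, -0.2663, 0.2254]
orientation: [-0.896, 1.568, -1.311]
contact_force: [1.4, 0.2, 0.8]
width: 0.0763
```

```bash
python3 - <<'E'
from g import *
nn=np.array([-.5,0,.866])
print(o["eef_pos"],o["width"]); plan([.63,.05,.33],15,-10); plan(np.array([.616,.129,.160])+.1*nn,30,-2.5)
E
```

```text
[ 0.6494 -0.2663  0.2254] 0.07633082561689968
xyz mm [-103.5587  281.5142 -144.6212] ang [-13.6819 -14.8399   1.9443]
xyz mm [ -20.6273  328.4285 -234.7634] ang [-20.7494 -29.5728   5.7141]
```

>>> apply_moves(rows=[{"xyz": [-35,15,-10],"angular": [0,0,0],"claw": 1},{"xyz": [-60,50,-30],"angular": [-2,-3,0.5],"claw": 1},{"xyz": [-85,90,-55],"angular": [-4,-6,1],"claw": 1},{"xyz": [-100,130,-80],"angular": [-7,-10,1.8],"claw": 1},{"xyz": [-100,170,-108],"angular": [-10,-14,2.6],"claw": 1},{"xyz": [-100,210,-136],"angular": [-13,-18,3.5],"claw": 1},{"xyz": [-100,250,-164],"angular": [-16,-22,4.3],"claw": 1},{"xyz": [-95,285,-195],"angular": [-19,-26,5],"claw": 1},{"xyz": [-80,315,-220],"angular": [-20.7,-29.6,5.7],"claw": 1},{"xyz": [-60,328,-235],"angular": [-20.7,-29.6,5.7],"claw": 1}])

```text
time: 13.35
eef_pos: [0.5649, 0.1328, 0.2828]
orientation: [0.005, 1.043, -0.033]
contact_force: [1.3, -0.3, -0.0]
width: 0.0856
```

```bash
python3 - <<'E'
from g import *; import pickle
print(o["eef_pos"]); plan([.616,.129,.160],30,-2.5)
d={n:ctrl.snapshot(n) for n in("scene","top")}; pickle.dump(d,open("snap2.pkl","wb"))
c=lambda f,x,y:cv2.resize(f[y:y+100,x:x+130],None,fx=3,fy=3,interpolation=cv2.INTER_CUBIC)
S,T=d["scene"]["frame"],d["top"]["frame"]
cv2.imwrite("pics/mid.png",np.vstack([np.hstack([c(S,140,130),c(T,310,140)]),np.hstack([c(S,250,220),c(T,190,140)])]))
E
```

```text
[0.5649 0.1328 0.2828]
xyz mm [133.8273  -2.2355 -17.633 ] ang [ 0.2244  0.2383 -0.2979]
```

View pics/mid.png

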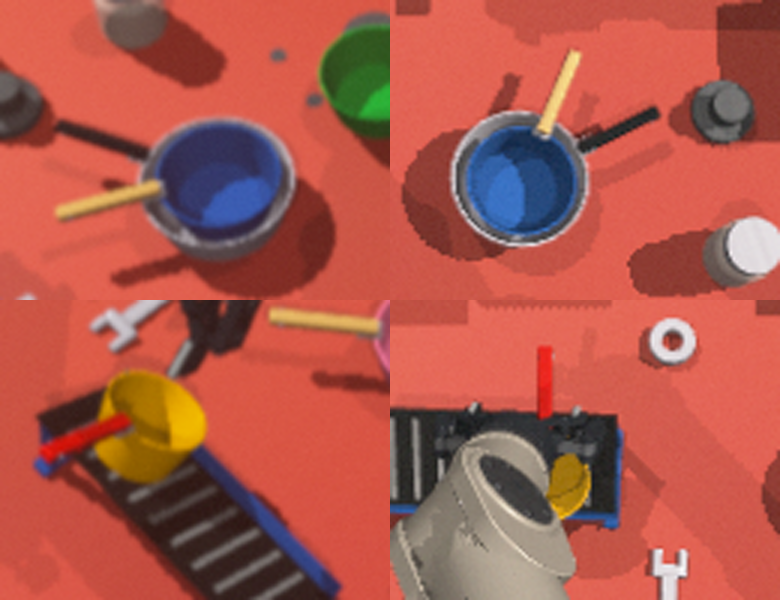

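The blue pan sits level and centred in the steel pan, with its handle fanned anticlockwise (top crop: handle tip at 575,55, bowl at 520,178). The gripper straddles the red handle, so I go on to grip yellow.

>>> apply_moves(rows=[{"xyz": [10,-1,-10],"angular": [0,0,0],"claw": 1},{"xyz": [40,-2,-17],"angular": [0,0,0],"claw": 1},{"xyz": [70,-2,-17],"angular": [0,0,0],"claw": 1},{"xyz": [95,-2,-17],"angular": [0,0,0],"claw": 1},{"xyz": [112,-2,-17],"angular": [0,0,0],"claw": 1},{"xyz": [125,-2,-17],"angular": [0,0,0],"claw": 1},{"xyz": [132,-2,-17],"angular": [0,0,0],"claw": 1},{"xyz": [132,-2,-17],"angular": [0,0,0],"claw": 0.3},{"xyz": [132,-2,-17],"angular": [0,0,0],"claw": -0.6},{"xyz": [132,-2,-17],"angular": [0,0,0],"claw": -1}])

```text
time: 14.45
eef_pos: [0.6183, 0.1245, 0.1601]
orientation: [0.001, 1.045, -0.043]
contact_force: [-0.5, -0.5, 0.3]
width: 0.0443
```

>>> apply_moves(rows=[{"xyz": [0,0,0],"angular": [0,0,0],"claw": -1},{"xyz": [0,0,0],"angular": [0,0,0],"claw": -1},{"xyz": [0,0,0],"angular": [0,0,0],"claw": -1},{"xyz": [0,0,0],"angular": [0,0,0],"claw": -1},{"xyz": [-5,0,3],"angular": [0,0,0],"claw": -1},{"xyz": [-15,0,9],"angular": [0,0,0],"claw": -1},{"xyz": [-30,0,17],"angular": [0,0,0],"claw": -1},{"xyz": [-48,0,28],"angular": [0,0,0],"claw": -1},{"xyz": [-67,0,39],"angular": [0,0,0],"claw": -1},{"xyz": [-86,0,50],"angular": [0,0,0],"claw": -1}])

```text
time: 15.45
eef_pos: [0.6178, 0.1241, 0.2593]
orientation: [-0.001, 1.048, -0.045]
contact_force: [0.8, -0.8, -1.0]
width: 0.0129
```

```bash
python3 - <<'E'
from g import *; import pickle
print(o["eef_pos"],o["width"],o["contact_force"])
d=pickle.load(open("snap2.pkl","rb")); S,T=d["scene"],d["top"]
ms,mt=masks(S["frame"]),masks(T["frame"])
s=sorted(axis(ms["wood"],(155,185,45,25))[:2],key=lambda p:p[0]); t=sorted(axis(mt["wood"],(355,150,25,38))[:2],key=lambda p:p[1])
A,e=tri(S,s[0],T,t[0]);B,e2=tri(S,s[1],T,t[1]); u=(A-B)/np.linalg.norm(A-B)
print("blue handle tip",A,e,"in",B,e2,"yaw",np.degrees(np.arctan2(u[1],u[0])),"axis est",A[:2]-.155*u[:2])
s,t=[sorted(axis(m["black"],b)[:2],key=lambda p:p[k]) for m,b,k in((ms,(155,165,34,18),0),(mt,(372,170,30,22),1))]
print("steel tip",tri(S,s[0],T,t[0]))
m=np.zeros(mt["blue"].shape,np.uint8);m[178:220,330:378]=mt["blue"][178:220,330:378]
c=max(cv2.findContours(m,0,2)[0],key=cv2.contourArea); el=cv2.fitEllipse(cv2.convexHull(c)); C=onz(T,el[0],.054); print(el,C)
yw=np.degrees(np.arctan2(*(A-C)[1::-1])); print("yaw axis->tip",yw)
for yy in(yw+40,):
    q=np.radians(yy); P=C+.096*np.array([np.cos(q),np.sin(q),0]); print(yy,P); plan([P[0],P[1],.25],0,yy)
E
```

```text
[0.6178 0.1241 0.2593] 0.012900712055229255 [ 0.7541 -0.8314 -1.01  ]
blue handle tip [ 0.6928 -0.2872  0.0586] 0.004359579164359115 in [ 0.5992 -0.2465  0.0622] 0.0038196944825108253 yaw -23.525319544005345 axis est [ 0.5508 -0.2254]
steel tip (array([ 0.6256, -0.3737,  0.0503]), np.float64(0.002292181074838781))
((353.4507751464844, 199.91500854492188), (36.09244155883789, 37.70464324951172), 116.12841796875) [ 0.5466 -0.2215  0.054 ]
yaw axis->tip -24.18464675903955
15.815353240960452 [ 0.6389 -0.1954  0.054 ]
xyz mm [  27.5539 -318.1811   24.8838] ang [-17.9314  29.7131   4.8319]
```

>>> apply_moves(rows=[{"xyz": [-19,0,11],"angular": [0,3,0],"claw": -1},{"xyz": [-38,-5,22],"angular": [-1,7,0.5],"claw": -1},{"xyz": [-55,-25,35],"angular": [-3,11,1],"claw": -1},{"xyz": [-65,-55,45],"angular": [-5,15,1.5],"claw": -1},{"xyz": [-68,-90,53],"angular": [-7,19,2],"claw": -1},{"xyz": [-68,-125,58],"angular": [-9,23,2.7],"claw": -1},{"xyz": [-68,-160,64],"angular": [-11,26,3.3],"claw": -1},{"xyz": [-68,-195,68],"angular": [-13,28,3.9],"claw": -1},{"xyz": [-68,-228,72],"angular": [-15,29.7,4.4],"claw": -1},{"xyz": [-68,-258,76],"angular": [-17,29.7,4.8],"claw": -1}])

```text
time: 16.45
eef_pos: [0.6387, -0.1365, 0.3551]
orientation: [1.378, 1.566, 1.64]
contact_force: [0.2, 0.5, -2.2]
width: 0.0127
```

```bash
python3 - <<'E'
from g import *
print(o["eef_pos"],o["width"],o["contact_force"]); plan([.640,-.1965,.20],0,16)
E
```

```text
[ 0.6387 -0.1365  0.3551] 0.012699473071125265 [ 0.2474  0.4889 -2.1639]
xyz mm [156.8347 -59.0017 -14.3964] ang [-1.0054  0.0502 -0.2464]
```

>>> apply_moves(rows=[{"xyz": [5,-20,-5],"angular": [0,0,0],"claw": -1},{"xyz": [15,-40,-10],"angular": [-0.5,0,0],"claw": -1},{"xyz": [32,-53,-14],"angular": [-1,0,0],"claw": -1},{"xyz": [56,-59,-14],"angular": [-1,0,0],"claw": -1},{"xyz": [80,-59,-14],"angular": [-1,0,0],"claw": -1},{"xyz": [104,-59,-14],"angular": [-1,0,0],"claw": -1},{"xyz": [126,-59,-14],"angular": [-1,0,0],"claw": -1},{"xyz": [144,-59,-14],"angular": [-1,0,0],"claw": -1},{"xyz": [154,-59,-14],"angular": [-1,0,0],"claw": -1},{"xyz": [157,-59,-14],"angular": [-1,0,0],"claw": -1}])

```text
time: 17.45
eef_pos: [0.6399, -0.1944, 0.1971]
orientation: [1.426, 1.566, 1.704]
contact_force: [0.4, -0.1, -2.1]
width: 0.0131
```

```bash
python3 - <<'E'
from g import *
s=o
print(o["eef_pos"],o["width"],o["contact_force"]); plan([.640,-.1965,.062],0,16)
S=ctrl.snapshot("scene"); m=masks(S["frame"])
G=o["eef_pos"]-R[:,0]*.002; n=-R[:,0]; e=np.cross(R[:,1],n); e=e if e[0]>0 else -e; y=np.cross(n,e)
print("yaw",np.degrees(np.arctan2(e[1],e[0])))
th=np.linspace(0,2*np.pi,90)[:,None]
for dt in(-10,-5,0,5):
    a=np.radians(dt);e2=e*np.cos(a)+n*np.sin(a);n2=n*np.cos(a)-e*np.sin(a)
    c=G-.096*e2-.004*n2; q=proj(S,c+.046*(np.cos(th)*e2+np.sin(th)*y)); print(dt,"rim L,R,T",q[:,0].min(),q[:,0].max(),q[:,1].min(),"tip",proj(S,G+.045*e2+.005*n2))
b=np.zeros(m["yel"].shape,np.uint8); q=proj(S,G-.096*e)[0].astype(int); b[q[1]-35:q[1]+35,q[0]-40:q[0]+40]=m["yel"][q[1]-35:q[1]+35,q[0]-40:q[0]+40]
x,yy,w,h=cv2.boundingRect(b); print("seen",x,x+w,yy,yy+h)
f=S["frame"];cv2.imwrite("pics/over2.png",cv2.resize(f[100:240,130:280],None,fx=4,fy=4,interpolation=cv2.INTER_CUBIC))
E
```

```text
[ 0.6399 -0.1944  0.1971] 0.013136107331627045 [ 0.4259 -0.0547 -2.0806]
xyz mm [137.0944  -2.6862  -0.5293] ang [-0.0624  0.0407 -0.2783]
yaw 15.937533027959818
-10 rim L,R,T 189.06191860777568 223.77951721730426 138.05646798399232 tip [[174.5913 194.6735]]
-5 rim L,R,T 189.50687289659203 224.38983928153124 140.64414775059532 tip [[174.3036 193.8144]]
0 rim L,R,T 189.8208685790595 224.793280951875 143.45467273296708 tip [[174.099  192.8557]]
5 rim L,R,T 190.01382190353408 224.9910476170908 146.45374752111047 tip [[173.9797 191.8045]]
seen 194 225 145 179
```

View pics/over2.png

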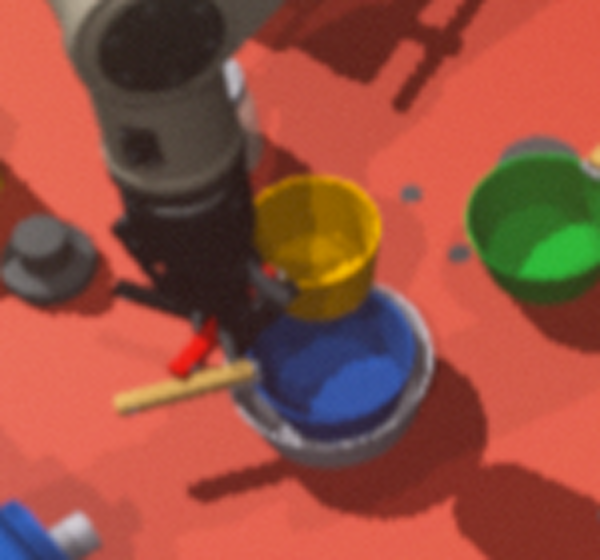

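The yellow pan is level within about 1°, and its rim (318,235 in the crop) and tip match the prediction. Descending.

>>> apply_moves(rows=[{"xyz": [8,-2,0],"angular": [0,0,0],"claw": -1},{"xyz": [22,-2,0],"angular": [0,0,0],"claw": -1},{"xyz": [38,-2,0],"angular": [0,0,0],"claw": -1},{"xyz": [54,-2,0],"angular": [0,0,0],"claw": -1},{"xyz": [70,-2,0],"angular": [0,0,0],"claw": -1},{"xyz": [84,-2,0],"angular": [0,0,0],"claw": -1},{"xyz": [96,-2,0],"angular": [0,0,0],"claw": -1},{"xyz": [103,-2,0],"angular": [0,0,0],"claw": -1},{"xyz": [107,-2,0],"angular": [0,0,0],"claw": -1},{"xyz": [107,-2,0],"angular": [0,0,0],"claw": -1}])

```text
time: 18.5
eef_pos: [0.6412, -0.1962, 0.091]
orientation: [1.01, 1.567, 1.288]
contact_force: [-0.3, -0.0, -1.9]
width: 0.0129
```

```bash
python3 - <<'E'
from g import *
print(o["eef_pos"],o["contact_force"]); plan([.640,-.1965,.062],0,16)
f=ctrl.snapshot("scene")["frame"];cv2.imwrite("pics/low2.png",cv2.resize(f[130:240,140:270],None,fx=4,fy=4,interpolation=cv2.INTER_CUBIC))
E
```

```text
[ 0.6412 -0.1962  0.091 ] [-0.339  -0.0204 -1.8654]
xyz mm [31.0259 -0.0689 -1.3197] ang [-0.0734  0.1308 -0.208 ]
```

View pics/low2.png

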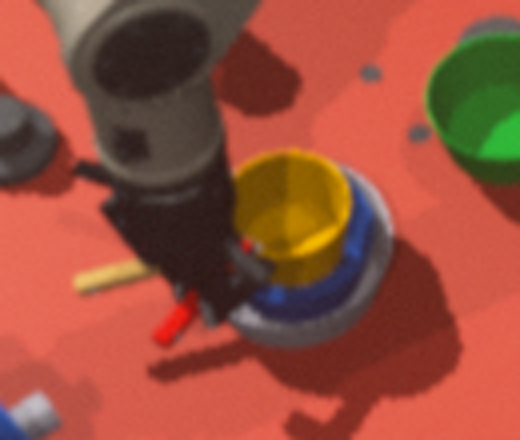

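The yellow bowl (293,210) is entering the blue bowl on centre. I lower it slowly.

>>> apply_moves(rows=[{"xyz": [5,0,-1],"angular": [0,0,0],"claw": -1},{"xyz": [10,0,-1],"angular": [0,0,0],"claw": -1},{"xyz": [14,0,-1],"angular": [0,0,0],"claw": -1},{"xyz": [18,0,-1],"angular": [0,0,0],"claw": -1},{"xyz": [21,0,-1],"angular": [0,0,0],"claw": -1},{"xyz": [23,0,-1],"angular": [0,0,0],"claw": -1},{"xyz": [25,0,-1],"angular": [0,0,0],"claw": -1},{"xyz": [26,0,-1],"angular": [0,0,0],"claw": -1},{"xyz": [27,0,-1],"angular": [0,0,0],"claw": -1},{"xyz": [27,0,-1],"angular": [0,0,0],"claw": -1}])

```text
time: 19.55
eef_pos: [0.6404, -0.1964, 0.0643]
orientation: [0.928, 1.566, 1.206]
contact_force: [0.4, 1.1, -1.4]
width: 0.0129
```

>>> apply_moves(rows=[{"xyz": [0.5,0,0],"angular": [0,0,0],"claw": -1},{"xyz": [1,0,0],"angular": [0,0,0],"claw": -1},{"xyz": [1.5,0,0],"angular": [0,0,0],"claw": -1},{"xyz": [2,0,0],"angular": [0,0,0],"claw": -1},{"xyz": [2,0,0],"angular": [0,0,0],"claw": -1},{"xyz": [2,0,0],"angular": [0,0,0],"claw": -1},{"xyz": [2,0,0],"angular": [0,0,0],"claw": -1},{"xyz": [2,0,0],"angular": [0,0,0],"claw": -1},{"xyz": [2,0,0],"angular": [0,0,0],"claw": -1},{"xyz": [2,0,0],"angular": [0,0,0],"claw": -1}])

```text
time: 20.55
eef_pos: [0.6404, -0.1963, 0.0624]
orientation: [0.921, 1.566, 1.199]
contact_force: [-0.6, 0.1, -1.5]
width: 0.013
```

>>> apply_moves(rows=[{"xyz": [0.5,0,0],"angular": [0,0,0],"claw": -1},{"xyz": [1,0,0],"angular": [0,0,0],"claw": -1},{"xyz": [1.5,0,0],"angular": [0,0,0],"claw": -1},{"xyz": [2,0,0],"angular": [0,0,0],"claw": -1},{"xyz": [2,0,0],"angular": [0,0,0],"claw": -1},{"xyz": [2,0,0],"angular": [0,0,0],"claw": -1},{"xyz": [2,0,0],"angular": [0,0,0],"claw": -1},{"xyz": [2,0,0],"angular": [0,0,0],"claw": -1},{"xyz": [2,0,0],"angular": [0,0,0],"claw": -1},{"xyz": [2,0,0],"angular": [0,0,0],"claw": -1}])

```text
time: 21.55
eef_pos: [0.6404, -0.1963, 0.0604]
orientation: [0.916, 1.566, 1.194]
contact_force: [0.2, 0.4, -2.0]
width: 0.0129
```

>>> apply_moves(rows=[{"xyz": [0.5,0,0],"angular": [0,0,0],"claw": -1},{"xyz": [1,0,0],"angular": [0,0,0],"claw": -1},{"xyz": [1.5,0,0],"angular": [0,0,0],"claw": -1},{"xyz": [2,0,0],"angular": [0,0,0],"claw": -1},{"xyz": [2,0,0],"angular": [0,0,0],"claw": -1},{"xyz": [2,0,0],"angular": [0,0,0],"claw": -1},{"xyz": [2,0,0],"angular": [0,0,0],"claw": -1},{"xyz": [2,0,0],"angular": [0,0,0],"claw": -1},{"xyz": [2,0,0],"angular": [0,0,0],"claw": -1},{"xyz": [2,0,0],"angular": [0,0,0],"claw": -1}])

```text
time: 22.55
eef_pos: [0.6404, -0.1964, 0.0584]
orientation: [0.886, 1.566, 1.164]
contact_force: [0.8, -0.1, -0.3]
width: 0.0129
```

>>> apply_moves(rows=[{"xyz": [0.5,0,0],"angular": [0,0,0],"claw": -1},{"xyz": [1,0,0],"angular": [0,0,0],"claw": -1},{"xyz": [1.5,0,0],"angular": [0,0,0],"claw": -1},{"xyz": [1.5,0,0],"angular": [0,0,0],"claw": -1},{"xyz": [1.5,0,0],"angular": [0,0,0],"claw": -1},{"xyz": [1.5,0,0],"angular": [0,0,0],"claw": -1},{"xyz": [1.5,0,0],"angular": [0,0,0],"claw": -1},{"xyz": [1.5,0,0],"angular": [0,0,0],"claw": -1},{"xyz": [1.5,0,0],"angular": [0,0,0],"claw": -1},{"xyz": [1.5,0,0],"angular": [0,0,0],"claw": -1}])

```text
time: 23.55
eef_pos: [0.641, -0.1962, 0.0573]
orientation: [0.689, 1.566, 0.967]
contact_force: [2.0, 2.2, 6.0]
width: 0.0131
```

Seated, with 6 N of upward force. I release with a small opening and retreat upward, then clear to the robot's left so that the top view is free.

>>> apply_moves(rows=[{"xyz": [0,0,0],"angular": [0,0,0],"claw": -0.6},{"xyz": [0,0,0],"angular": [0,0,0],"claw": -0.4},{"xyz": [0,0,0],"angular": [0,0,0],"claw": -0.3},{"xyz": [0,0,0],"angular": [0,0,0],"claw": -0.3},{"xyz": [0,0,0],"angular": [0,0,0],"claw": -0.3},{"xyz": [-10,0,0],"angular": [0,0,0],"claw": -0.3},{"xyz": [-30,0,0],"angular": [0,0,0],"claw": -0.3},{"xyz": [-70,0,0],"angular": [0,0,0],"claw": 0},{"xyz": [-120,0,0],"angular": [0,0,0],"claw": 0},{"xyz": [-170,0,0],"angular": [0,0,0],"claw": 0}])

```text
time: 24.55
eef_pos: [0.6396, -0.197, 0.2292]
orientation: [1.011, 1.567, 1.289]
contact_force: [1.2, -0.5, -0.7]
width: 0.0422
```

>>> apply_moves(rows=[{"xyz": [-40,0,0],"angular": [0,0,0],"claw": 0},{"xyz": [-80,20,0],"angular": [0,0,0],"claw": 0},{"xyz": [-100,55,0],"angular": [0,0,0],"claw": 0},{"xyz": [-100,95,0],"angular": [0,0,0],"claw": 0},{"xyz": [-100,135,0],"angular": [0,0,0],"claw": 0},{"xyz": [-100,175,0],"angular": [0,0,0],"claw": 0},{"xyz": [-100,215,0],"angular": [0,0,0],"claw": 0},{"xyz": [-100,250,0],"angular": [0,0,0],"claw": 0},{"xyz": [-100,280,0],"angular": [0,0,0],"claw": 0},{"xyz": [-100,290,0],"angular": [0,0,0],"claw": 0}])

```text
time: 25.55
eef_pos: [0.5592, 0.0852, 0.3287]
orientation: [0.944, 1.565, 1.227]
contact_force: [-0.0, -0.4, -0.1]
width: 0.0426
```

```bash
python3 - <<'E'
from g import *
print(o["time"],o["eef_pos"],o["width"])
S,T=[ctrl.snapshot(n) for n in("scene","top")]
c=lambda f,x,y:cv2.resize(f[y:y+100,x:x+100],None,fx=4,fy=4,interpolation=cv2.INTER_CUBIC)
cv2.imwrite("pics/end.png",np.hstack([c(S["frame"],145,140),c(T["frame"],320,145)]))
ms,mt=masks(S["frame"]),masks(T["frame"])
def two(k,bs,bt,ks=0,kt=1):
    s=sorted(axis(ms[k],bs)[:2],key=lambda p:p[ks]);t=sorted(axis(mt[k],bt)[:2],key=lambda p:p[kt])
    for i,n in((0,"tip"),(1,"in")): print(k,n,*tri(S,s[i],T,t[i]))
two("wood",(155,185,45,25),(355,150,25,38)); two("black",(155,165,34,18),(372,170,30,22))
try: two("red",(170,190,40,50),(325,140,35,55))
except Exception as x: print(x)
m=np.zeros(mt["yel"].shape,np.uint8);m[175:222,330:378]=mt["yel"][175:222,330:378]
cc=max(cv2.findContours(m,0,2)[0],key=cv2.contourArea); el=cv2.fitEllipse(cv2.convexHull(cc)); print(el,onz(T,el[0],.060))
E
```

```text
25.55 [0.5592 0.0852 0.3287] 0.042599454085788135
wood tip [ 0.6919 -0.2861  0.0603] 0.002974129982962578
wood in [ 0.5992 -0.2466  0.0618] 0.003699048107211014
black tip [ 0.6257 -0.3732  0.0514] 0.002100847636190452
black in [ 0.5842 -0.2863  0.0512] 0.0023485722912377125
red tip [ 0.6859 -0.1856  0.0561] 0.005518118349061805
red in [ 0.591  -0.2087  0.0644] 0.0021911592355479954
((353.0345458984375, 199.52755737304688), (27.11372947692871, 27.823257446289062), 165.02247619628906) [ 0.5466 -0.2193  0.06  ]
```

View pics/end.png

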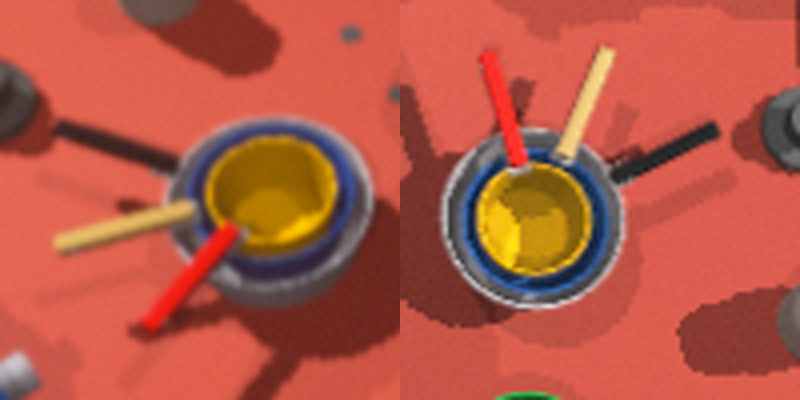

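The final picture shows the three handles fanned: black (715,130), wood (607,50) and red (487,55) in the right half. The bowls are concentric.

```bash
python3 -c "
from station import ctrl
print(ctrl.job_done())"
```

```text
the job is handed in; nothing more can be done
None
```

I put the blue pan in the steel pan and the yellow pan in the blue one, each set down gently. Both were released, the gripper was withdrawn clear, and the job was handed in at about 26 s; it reports no verdict.

My last checks, from both cameras:

- **Handles:** steel points at about −64°, blue at −23 to −24° and yellow at about +14°, so each step is roughly 38–40° anticlockwise.
- **Centring:** the yellow and blue axes are about 3 mm apart, and the blue and steel axes about 3 mm or less.
- **Steel pan:** its handle tip is within about 1 mm of where it started.
- **Seating:** I felt contact at 5–6 N upward on each pan.
- **Other things on the table:** I did not measure them. The arm's path kept clear of them and no unexpected force showed.

Two things did not fully agree:

- **Yellow handle tip:** it triangulated about 8 mm lower than the inner end. The two views missed each other by 5.5 mm at that point, so I put it down to measurement error, because the bowl looks level in both pictures.
- **Seating height:** contact came 2 mm (blue) and about 5 mm (yellow) lower than the nominal grip height. That would fit a grip slightly low on each handle.

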